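# Fit the bayonet lamp at the label inspection bench

## Robot

A 6-joint arm with a two-finger parallel gripper is mounted at the origin on the work surface. World frame = base frame: x ahead of the robot, y to its left, z up, the work surface at z = 0. Lengths are in m, angles in rad, forces in N, time in s.
With the tool pointing down it reaches from about 0.375 to 0.975 m from the base axis. Payload 3.8 kg.
Tool frame: the origin (TCP) lies between the finger pads, 19 mm behind the fingertips; this is the grasp point; z points along the fingers, y is the line along which they close (so a half turn about z gives the same grasp; the last joint's range is limited). The gripper opens to 88 mm and grips with 3 to 60 N. Pads are 18 mm wide; open, the fingers measure 123 mm over their backs; the gripper's body (75 mm by 187 mm) begins 45 mm behind the grasp point.
Start: joints at [-1.142, 0.264, 1.604, -0, 1.274, -0.037], TCP at [0.303, -0.603, 0.257] pointing down, gripper open.
Joint ranges: [-2.63, 2.63], [-0.94, 2.18], [0.31, 2.57], [-1.31, 4.45], [0, 2.66], [-2.55, 2.55]. Speed limits (rad/s): [2.57, 2.57, 3.14, 3.14, 3.14, 3.14].

## Interface

Orientations are given as a rotation vector (axis times angle).
In Python, from cell import manip, inverse_kinematics, cams, order gives the robot as it stands. Calls block until the motion is done:
- manip.move_pose(position, orientation): joint-space move of the TCP to a pose.
- manip.move_linear(position, rate=0.15, rot=None): straight line of the TCP; rot=None keeps the orientation; rate is the mean speed in m/s.
- manip.set_joints(angles): joint-space move.
- manip.set_gripper(opening, force=None): finger opening in m; force is the grip in N (None keeps the last); returns when the fingers have stopped.
- manip.dwell(seconds).
- inverse_kinematics(position, orientation): joint angles nearest the present ones, or None.
- manip.state(): the state.
- cams.capture(name): name is "scene" or "top" or "wrist"; returns a dict with "image" (420x560x3 uint8, blue, green, red), "z_map" (420x560 float32, m along the optical axis (not along the pixel's ray), 0 where there is no reading), "intrinsics" (3x3 intrinsics, pixels), "k1" (the pictures are not rectified: a ray, as slopes to the right and down, at radius r is drawn at 1 + k1 r^2 times it, then the intrinsics apply), "position" and "orientation" of the camera in the world; the wrist camera has in their place "T_tool_cam" (4x4, takes a point from camera to tool coordinates, whose origin is the TCP and whose axes are the flange's). Camera axes: x right, y down, z forward; pixel columns grow to the right and rows downward; lengths in m; the calibration is good to about 2 mm. A picture is of the moment at which its call begins: read the wrist's pose just before it.
A pose or a line that the arm cannot do raises manip.IKError and nothing moves.
- order.close_job(): hands the job in; it is judged then, once.
The state is a dict: "clock": time; "joint_pos": joint angles; "joint_velocities": joint speeds; "tau": joint torques, N m; "tool_pos": TCP position; "tcp_rot": TCP orientation; "contact_force": force on the tool from outside, world axes, zero at the start; "moment": the same for the moment, N m; "gripper_width": finger opening in m; "grasp_force": force on a finger pad.
Only numpy, scipy, OpenCV 4.12 (cv2) and the standard library are available. Lean on these libraries where they do the work, as an engineer would, in place of code of your own. Each camera call takes 0.05 s, during which the arm holds its last target. There are 200 camera calls.

## Task

First slide the blue dimmer grip all the way down to its off end, the end with the red line, and leave it off. Then fit the LED lamp into the white bayonet lamp holder: lugs into the slots, push it down against the spring until its grey collar is flush on the holder, twist it a quarter turn clockwise (seen from above) to the stop, and finish while still gripping the lamp and holding it pressed flush and turned. Leave the label roll, bottle, carton and magnifier where they are.

Things in the scene. Friction and masses are not known exactly. Their poses are not given: they have to be found in the camera images.
- lamp: Loose LED lamp, 72 mm tall, about 0.1 kg, upright on its base, at any yaw, in one of three places that it, the roll and the bottle swap. Origin: centre of its underside, z up its axis. A half turn about z makes no difference. Its round aluminium stem is 28 mm in diameter from 0 to 26 mm up, the foot chamfered to 23 mm.
- lamp_lugs (a point): Centre of the lamp's two brass lugs, 7 mm above its underside: one straight bar along lamp x, 42 mm over the tips, 8 mm wide (y), 6 mm tall.
- lamp_collar (a point): Centre of the underside of the lamp's grey collar, 26 mm above the lamp's underside. Collar: 50 mm diameter, 12 mm thick.
- lamp_grip (a point): Point on the lamp's axis 60 mm above its underside, in the cream flat-sided diffuser (38 to 72 mm up; 44 mm long along lamp x, 22 mm thick along lamp y: grip it across y). A TCP here keeps the fingertips 3 mm above the collar.
- socket: Fixed white lamp holder, 76 mm square, 45 mm tall. Origin: centre of its underside on the table, z up. Top plate 8 mm thick with a keyhole: a 31 mm bore and two slots along holder x, 12.4 mm wide, 47 mm over their ends, marked by blue dashes. The lugs go in along x, either way round.
- socket_mouth (a point): Centre of the bore at the holder's top face, 45 mm above the table. Inside, 12 mm below the mouth, is a sprung brass plate that the lamp's foot presses down: 3 N at first touch, 11 to 12 N with the lamp flush.
- socket_seat (a point): Where the lamp's underside is when its collar lies flush on the holder: 26 mm below the mouth, 19 mm above the table. It can turn once its underside is less than 27 mm above the table, only clockwise seen from above, by 90 degrees (stop at about 93): lamp x then lies along holder y. If let go there, the spring lifts it 8 mm off flush.
- dimmer (a joint): Position of the dimmer grip along its track, m: 0 = off (the end with the red line), 0.12 = full. Starts between 0.05 and 0.10. Stays where it is left; about 1.5 N of friction.
- dimmer_top (a point): Top centre of the blue dimmer grip, 54.5 mm above the table. The grip is 28 mm across the track, 20 mm along it and 40 mm tall (bottom 14.5 mm above the table). Its x axis points across the track, its y axis along the track in the direction of rising joint value (away from off).
- dimmer_base: Fixed aluminium dimmer track, 40 mm wide (x), 170 mm long (y), 14 mm tall. Origin: centre of its underside. The grip slides along y; off is the -y end, with the red line.
- roll: Label roll lying flat, 90 mm diameter, 50 mm tall; bystander. Origin: centre of its underside.
- bottle: Amber bottle, 42 mm diameter, 85 mm tall; bystander. Origin: centre of its underside.
- carton: Cardboard carton 50 (x) x 65 x 80 mm with green label; bystander. Origin: centre of its underside.
- loupe: Black hand magnifier lying flat, head 56 mm diameter and 18 mm tall, handle 75 mm towards its -x; bystander. Origin: centre under its head.
Not all that is in view belongs to the job. Several things have the shape of the dimmer_base; the one meant has the colours described above.

How it is judged:
On the way, in this order (a step that is already met when the one before it is completed fails the run):
1. the dimmer grip is at its off end (value of joint dimmer below 0.008 m), for 0.2 s.
2. the lamp is pushed into the holder with its lugs in the slots, not yet turned (horizontal distance between lamp and socket_mouth below 0.005 m and angle between the x axis of lamp and the x axis of socket, either way round below 0.3 rad and z of lamp in the frame of socket below 0.028 m), for 0.05 s.
At the end, for the whole second after the job is handed in: The dimmer is within 10 mm of off; the lamp is upright (0.12 rad) in the holder, within 5 mm of its centre, turned a quarter turn from the slots (within 0.2 rad), its collar within 3.5 mm of flush against the spring, and the fingers still hold it with more than 2 N (value of joint dimmer below 0.01 m and horizontal distance between lamp and socket_mouth below 0.005 m and angle between the x axis of lamp and the y axis of socket, either way round below 0.2 rad and z of lamp in the frame of socket below 0.0225 m and angle between lamp's own z axis and vertical below 0.12 rad and contact force between the fingers and lamp above 2 N); the arm keeps its last pose, push and grip.
It fails at once if the lamp goes into the holder while the dimmer is not off (value of joint dimmer above 0.012 m and horizontal distance between lamp and socket_mouth below 0.012 m and z of lamp in the frame of socket below 0.04 m).
It fails at once if the label roll is moved more than 30 mm or tipped (distance of roll from where it was at the start of the episode above 0.03 m or angle between roll's own z axis and vertical above 0.5 rad).
It fails at once if the amber bottle is moved more than 30 mm or tipped (distance of bottle from where it was at the start of the episode above 0.03 m or angle between bottle's own z axis and vertical above 0.5 rad).
It fails at once if the carton is moved more than 30 mm or tipped (distance of carton from where it was at the start of the episode above 0.03 m or angle between carton's own z axis and vertical above 0.5 rad).
It fails at once if the magnifier is moved more than 30 mm or tipped (distance of loupe from where it was at the start of the episode above 0.03 m or angle between loupe's own z axis and vertical above 0.5 rad).
It also fails if it takes over 51 s, if anything falls off the work surface, if the arm or the gripper's body presses on something with over 40 N, if the wrist force passes 120 N, or if a joint passes its speed limit or range.

## Working session

There is one attempt and no reset: what is moved stays moved. The work goes in short steps, each a Python script; the robot and the scene stay as the last script left them, time stands still between calls to the robot, and variables do not carry over. Pictures are saved under pics/ and viewed, at most 10 in all, crops included, and the job is handed in when it is done.

```bash
mkdir -p pics; ls
python3 - <<'E'
from cell import manip,cams
import cv2,numpy as np
s=manip.state();print({k:np.round(v,3) for k,v in s.items()})
for n in ["scene","top","wrist"]:
    c=cams.capture(n);cv2.imwrite(f"pics/{n}0.png",c["image"]);np.savez(f"{n}0.npz",**c)
    print(n,[(k,np.round(v,4).tolist()) for k,v in c.items() if k not in("image","z_map")], (c["z_map"]>0).mean())
E
```

```text
pics
{'clock': np.float64(0.0), 'joint_pos': array([-1.142,  0.265,  1.605, -0.   ,  1.274, -0.037]), 'joint_velocities': array([ 0.001,  0.   ,  0.002,  0.002, -0.   ,  0.001]), 'tau': array([-1.0000e-03, -5.0212e+01, -3.5688e+01,  7.3000e-02,  2.9000e-02,
       -0.0000e+00]), 'tool_pos': array([ 0.303, -0.602,  0.256]), 'tcp_rot': array([-3.055e+00, -7.250e-01,  1.000e-03]), 'contact_force': array([ 0.072,  0.755, -0.461]), 'moment': array([ 0.059, -0.057, -0.081]), 'grasp_force': np.float64(0.0), 'gripper_width': np.float64(0.088)}
scene [('intrinsics', [[541.6578, 0.0, 278.6874], [0.0, 541.6578, 216.313], [0.0, 0.0, 1.0]]), ('k1', 0.031), ('position', [1.3931, -0.4376, 0.7641]), ('orientation', [-1.9199, -1.2048, 0.6266])] 0.9961139455782313
top [('intrinsics', [[416.7565, 0.0, 279.5272], [0.0, 416.7565, 207.4324], [0.0, 0.0, 1.0]]), ('k1', -0.0144), ('position', [0.4358, -0.0216, 1.1135]), ('orientation', [-2.1686, 2.1762, -0.1368])] 0.9958928571428571
wrist [('intrinsics', [[349.6515, 0.0, 287.1612], [0.0, 349.6515, 215.3876], [0.0, 0.0, 1.0]]), ('k1', 0.0111), ('T_tool_cam', [[0.0008, -0.9549, -0.297, 0.0778], [1.0, 0.0007, 0.0001, -0.0004], [0.0001, -0.297, 0.9549, -0.1268], [0.0, 0.0, 0.0, 1.0]])] 0.9959183673469387
```

View pics/top0.png

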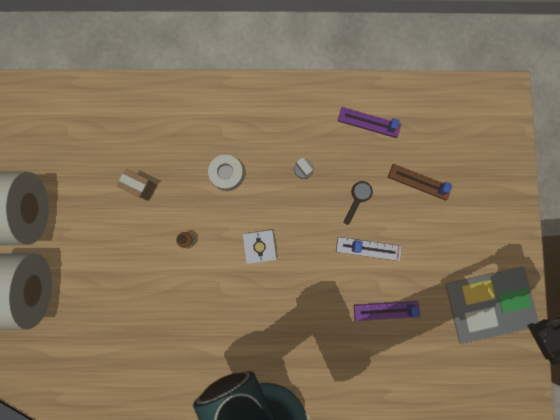

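View pics/scene0.png

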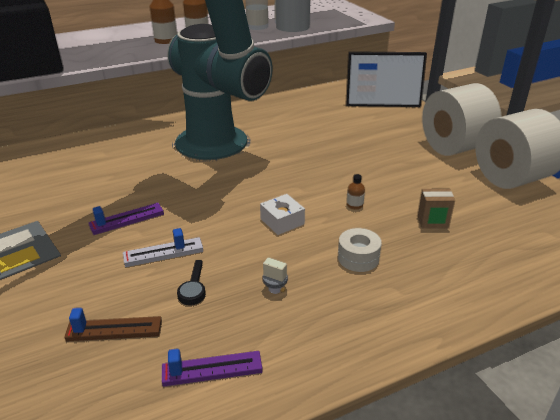

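The top view shows the lamp at (304,169), holder at (260,247), roll at (226,172), bottle at (186,240), carton at (137,185) and magnifier at (361,192). There are four dimmer-shaped candidates:
- purple (370,122)
- brown (420,182)
- silver/white (369,248)
- purple (387,311)

I choose the silver one, with its blue grip at (357,246), and check it in a close crop.

```bash
cat > h.py <<'E'
import numpy as np, cv2
from scipy.spatial.transform import Rotation as R
def load(n): return dict(np.load(n))
def pose(c, st=None):
    if "T_tool_cam" in c:
        T=np.eye(4);T[:3,:3]=R.from_rotvec(c["tcp_rot"]).as_matrix();T[:3,3]=c["tool_pos"];T=T@c["T_tool_cam"];return T[:3,:3],T[:3,3]
    return R.from_rotvec(c["orientation"]).as_matrix(),c["position"]
def slopes(c,uv):
    K=c["intrinsics"];d=(np.atleast_2d(uv).astype(float)-K[:2,2])/K[0,0];s=d.copy()
    for _ in range(8): s=d/(1+c["k1"]*(s**2).sum(1,keepdims=True))
    return s
def on_plane(c,uv,z):
    Rm,p=pose(c);r=np.c_[slopes(c,uv),np.ones(len(np.atleast_2d(uv)))]@Rm.T
    return p+r*((z-p[2])/r[:,2])[:,None]
def cloud(c):
    h,w=c["z_map"].shape;v,u=np.mgrid[:h,:w];uv=np.c_[u.ravel(),v.ravel()]
    Rm,p=pose(c);z=c["z_map"].ravel()[:,None]
    return (p+(np.c_[slopes(c,uv),np.ones(len(uv))]*z)@Rm.T).reshape(h,w,3)
def snap(cams,manip,n,fn):
    s=manip.state();c=cams.capture(n);c["tool_pos"]=s["tool_pos"];c["tcp_rot"]=s["tcp_rot"];np.savez(fn,**c);cv2.imwrite("pics/"+fn+".png",c["image"]);return c
E
python3 - <<'E'
from h import *
t=load("top0.npz");s=load("scene0.npz")
a=cv2.resize(t["image"][225:275,325:415],None,fx=8,fy=8,interpolation=2)[:, :720]
b=cv2.resize(s["image"][220:275,115:215],None,fx=7.2,fy=7.2*.5,interpolation=2)
cv2.imwrite("pics/crop1.png",np.vstack([a,b[:198]]))
P=cloud(t)
for n,(u,v) in dict(lamp=(304,167),holder=(250,238),grip=(357,246),roll=(215,160),bottle=(186,240),carton=(135,184),loupe=(361,192),tab=(300,220),p2=(415,311),p1=(395,124)).items(): print(n,P[v,u].round(3))
# heights clusters
E
```

```text
lamp [ 0.654 -0.101  0.074]
holder [0.475 0.037 0.047]
grip [ 0.453 -0.235  0.056]
roll [0.679 0.129 0.045]
bottle [0.47  0.196 0.064]
carton [0.609 0.322 0.082]
loupe [ 0.597 -0.256  0.021]
tab [ 0.525 -0.095 -0.004]
p2 [ 0.29  -0.379  0.05 ]
p1 [ 0.772 -0.343  0.056]
```

View pics/crop1.png

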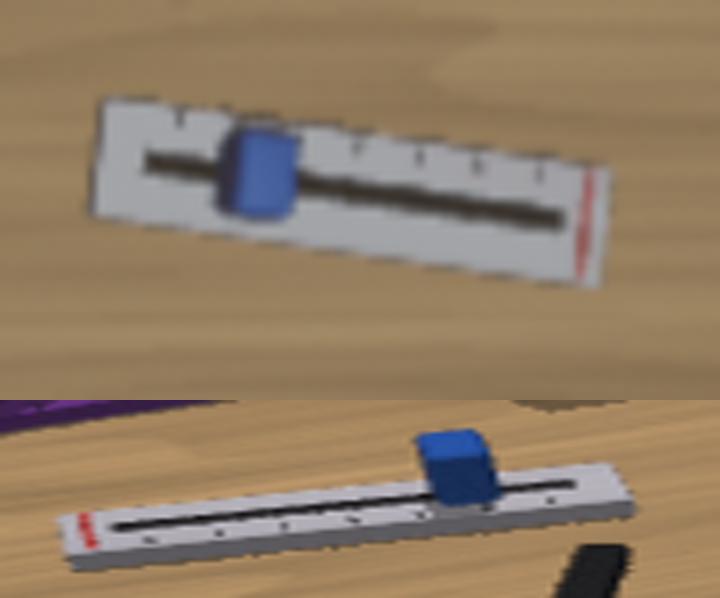

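The crop confirms the silver track: blue grip at crop (258,175), red line at its right end (585,222), which is the off end towards -y. Next I take close wrist views of the dimmer, lamp and holder.

```bash
cat >> h.py <<'E'
def down(yaw): return (R.from_euler('z',yaw)*R.from_euler('x',np.pi)).as_rotvec()
E
python3 - <<'E'
from h import *
from cell import manip,cams
ims=[]
for fn,x,y in [("w_dim",.43,-.25),("w_lamp1",.645,-.13),("w_lamp2",.645,-.06),("w_hold1",.46,-.01),("w_hold2",.46,.06)]:
    manip.move_pose([x,y,.2],down(0.)); ims.append(snap(cams,manip,"wrist",fn)["image"]); print(fn,manip.state()["clock"],manip.state()["joint_pos"].round(2),manip.state()["tool_pos"].round(4))
m=np.vstack([np.hstack(ims[:2]),np.hstack([ims[2],ims[3]])])
cv2.imwrite("pics/mosaic.png",cv2.resize(m,(800,600),interpolation=cv2.INTER_AREA))
E
```

```text
w_dim 1.6167 [-0.58 -0.03  2.04 -0.    1.13  0.99] [ 0.4303 -0.251   0.2005]
w_lamp1 2.6333 [-0.24  0.27  1.7  -0.    1.17  1.33] [ 0.6438 -0.1312  0.1999]
w_lamp2 3.0667 [-0.13  0.25  1.73 -0.    1.16  1.44] [ 0.6443 -0.061   0.2006]
w_hold1 3.9083 [-0.08 -0.1   2.11 -0.    1.14  1.49] [ 0.4619 -0.0108  0.201 ]
w_hold2 4.3417 [ 0.08 -0.09  2.1  -0.    1.14  1.65] [0.4613 0.0599 0.2001]
```

View pics/mosaic.png

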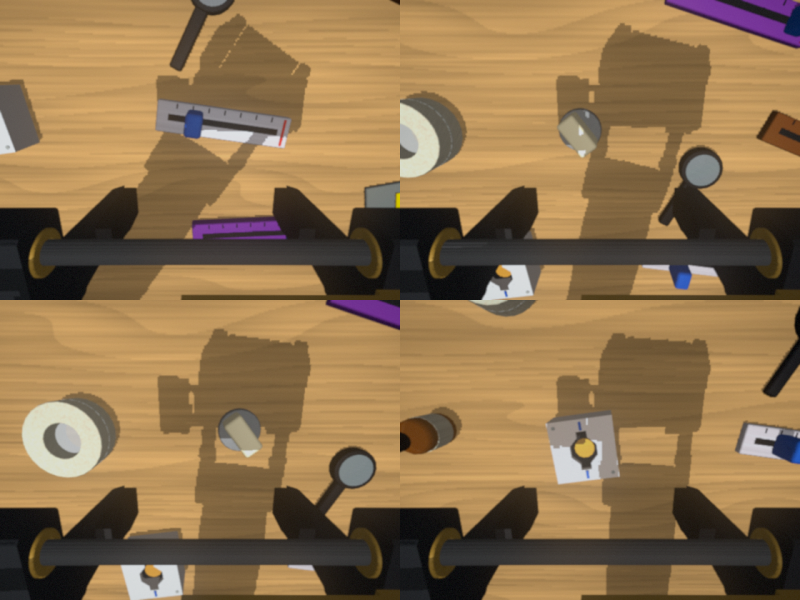

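The wrist views show:
- The dimmer grip at (193,124), with the red line right at (284,133).
- The lamp diffuser at about (577,132) and (242,435).
- The holder bore at (585,450), with blue dashes above and below, so the slots run roughly along world x.

Now I turn these into measurements.

```bash
cat >> h.py <<'E'
def top_rect(c,mask,z0,z1,cen,rad):
    """min-area rect of surface points in the height band near cen, in the world plane"""
    P=cloud(c);m=(P[...,2]>z0)&(P[...,2]<z1)&(np.hypot(P[...,0]-cen[0],P[...,1]-cen[1])<rad)
    if mask is not None: m&=mask
    m=cv2.morphologyEx(m.astype(np.uint8),cv2.MORPH_OPEN,np.ones((3,3)))
    n,l,s,ce=cv2.connectedComponentsWithStats(m);k=1+np.argmax(s[1:,4]);q=P[l==k]
    # refine on the plane at the median height: pixel contour -> plane
    cs,_=cv2.findContours((l==k).astype(np.uint8),0,1);cc=max(cs,key=len)[:,0];z=np.median(q[:,2])
    w=on_plane(c,cc,z)[:,:2]
    (x,y),wh,a=cv2.minAreaRect((w*1000).astype(np.float32))
    return dict(c=np.round([x/1000,y/1000,z],4),wh=np.round(wh,1),ang=round(a,1),px=ce[k].round(1),n=s[k,4])
def triang(c1,p1,c2,p2):
    A=[];b=[]
    for c,p in((c1,p1),(c2,p2)):
        Rm,o=pose(c);d=Rm@np.r_[slopes(c,p)[0],1];d/=np.linalg.norm(d);M=np.eye(3)-np.outer(d,d);A.append(M);b.append(M@o)
    return np.linalg.solve(sum(A),sum(b))
E
python3 - <<'E'
from h import *
C={n:load(n+".npz") for n in["w_dim","w_lamp1","w_lamp2","w_hold1","w_hold2","top0"]}
hsv=lambda c:cv2.cvtColor(c["image"],cv2.COLOR_BGR2HSV)
blue=lambda c:(lambda h:(h[...,0]>100)&(h[...,0]<130)&(h[...,1]>120))(hsv(c))
for n in["w_lamp1","w_lamp2","top0"]:
    print(n,"lamp",top_rect(C[n],None,.066,.08,(.65,-.1),.05)); print("   collar",top_rect(C[n],None,.03,.044,(.65,-.1),.05))
for n in["w_hold1","w_hold2","top0"]: print(n,"hold",top_rect(C[n],None,.038,.052,(.45,.02),.07))
for n in["w_dim","top0","w_hold1"]:
    try:
        print(n,"grip",top_rect(C[n],blue(C[n]),.046,.062,(.45,-.235),.06)); print("   track",top_rect(C[n],None,.007,.02,(.45,-.26),.12))
    except Exception as e: print(n,e)
# holder bore/dash pixels
for n in["w_hold1","w_hold2"]:
    c=C[n];P=cloud(c);near=(np.hypot(P[...,0]-.455,P[...,1]-.02)<.045)
    k,l,s,ce=cv2.connectedComponentsWithStats((blue(c)&near).astype(np.uint8));print(n,[(ce[i].round(1).tolist(),int(s[i,4]),on_plane(c,ce[i],.045)[0].round(4).tolist()) for i in range(1,k) if s[i,4]>4])
    # brass plate
    h=hsv(c);m=((h[...,0]>12)&(h[...,0]<30)&(h[...,1]>110)&near&(np.hypot(P[...,0]-.455,P[...,1]-.02)<.025))
    print("  brass",P[m].mean(0).round(4),m.sum())
ims=[]
for n,u,v in[("w_hold1",258,210),("w_hold2",330,210),("w_lamp1",250,185),("w_lamp2",338,190)]:
    ims.append(cv2.resize(C[n]["image"][v-65:v+65,u-80:u+80],(400,300),interpolation=2))
cv2.imwrite("pics/m2.png",np.vstack([np.hstack(ims[:2]),np.hstack(ims[2:])]))
E
```

```text
w_lamp1 lamp {'c': array([ 0.6609, -0.1008,  0.0712]), 'wh': array([43.6, 22.4]), 'ang': 37.1, 'px': array([247.5, 190.6]), 'n': np.int32(1661)}
   collar {'c': array([ 0.6718, -0.1073,  0.0373]), 'wh': array([50. , 24.9]), 'ang': 59.4, 'px': array([263.4, 169.1]), 'n': np.int32(894)}
w_lamp2 lamp {'c': array([ 0.661 , -0.0997,  0.0713]), 'wh': array([44. , 21.7]), 'ang': 37.2, 'px': array([340.3, 190.6]), 'n': np.int32(1626)}
   collar {'c': array([ 0.663 , -0.0983,  0.0373]), 'wh': array([45.8, 50.3]), 'ang': 34.6, 'px': array([333.6, 177.8]), 'n': np.int32(1308)}
top0 lamp {'c': array([ 0.6577, -0.1014,  0.0711]), 'wh': array([43.8, 21.7]), 'ang': 36.0, 'px': array([303.9, 165.7]), 'n': np.int32(140)}
   collar {'c': array([ 0.6466, -0.0885,  0.0371]), 'wh': array([41. , 16.9]), 'ang': 32.9, 'px': array([298.5, 172.4]), 'n': np.int32(80)}
w_hold1 hold {'c': array([0.4556, 0.0152, 0.0445]), 'wh': array([76.9, 75.9]), 'ang': 7.7, 'px': array([257. , 208.1]), 'n': np.int32(6617)}
w_hold2 hold {'c': array([0.4558, 0.0153, 0.0445]), 'wh': array([77.3, 75.9]), 'ang': 7.7, 'px': array([3
[... 554 characters left out ...]
: array([357.8, 246.3]), 'n': np.int32(64)}
   track {'c': array([ 0.4426, -0.3056,  0.0137]), 'wh': array([106.2,  39.9]), 'ang': 81.6, 'px': array([380.8, 250.4]), 'n': np.int32(599)}
w_hold1 grip {'c': array([ 0.455 , -0.2262,  0.052 ]), 'wh': array([28.5, 12.7]), 'ang': 12.8, 'px': array([552.8, 213.5]), 'n': np.int32(409)}
   track {'c': array([ 0.4574, -0.2208,  0.0134]), 'wh': array([74.2, 40.1]), 'ang': 82.0, 'px': array([506.4, 196. ]), 'n': np.int32(2449)}
w_hold1 [([251.0, 176.0], 5, [0.4851, 0.0195, 0.045]), ([262.4, 243.8], 13, [0.4255, 0.0114, 0.045])]
  brass [0.4612 0.0295 0.1504] 2018
w_hold2 [([344.5, 244.0], 16, [0.4255, 0.0115, 0.045])]
  brass [0.4635 0.0127 0.1626] 1855
```

View pics/m2.png

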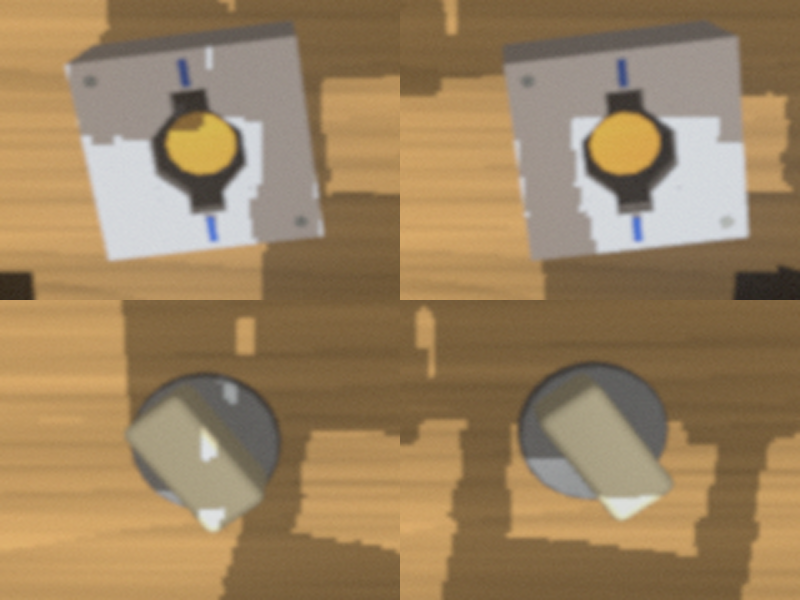

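The measurements agree between views. The lamp is at about (0.661,-0.100) with its x axis at 37°, and the holder at (0.4557,0.0153) with x at 7.7°. I do the dimmer next, then take yaw-180 wrist views to cancel the hand-eye error.

Run:
```python
from h import *
from cell import manip,cams
a=np.deg2rad(81.8);d=np.array([np.cos(a),np.sin(a)]);c=np.array([.4499,-.2725]);st=lambda:manip.state()
g=c+.0363*d;off=c-.066*d
manip.set_gripper(.055,15)
manip.move_pose([*g,.12],down(a)); manip.move_linear([*g,.043],.1); print(st()["contact_force"].round(1))
manip.set_gripper(.0,15); print("w",st()["gripper_width"],st()["grasp_force"])
manip.move_linear([*off,.043],.06); s=st();print(s["clock"],s["tool_pos"].round(4),s["contact_force"].round(1),s["gripper_width"])
manip.set_gripper(.055); p=st()["tool_pos"]; manip.move_linear([p[0],p[1],.15],.2)
for fn,x,y in [("v_hold",.46,.015),("v_lamp",.655,-.1)]:
    manip.move_pose([x,y,.2],down(np.pi)); snap(cams,manip,"wrist",fn); print(fn,st()["clock"])
C={n:load(n+".npz") for n in["v_hold","v_lamp"]}
print(top_rect(C["v_hold"],None,.038,.052,(.45,.02),.07));print(top_rect(C["v_lamp"],None,.066,.08,(.65,-.1),.05))
t=snap(cams,manip,"top","top1")
h=cv2.cvtColor(t["image"],cv2.COLOR_BGR2HSV);b=(h[...,0]>100)&(h[...,0]<130)&(h[...,1]>120)
print(top_rect(t,b,.046,.062,off,.05))
cv2.imwrite("pics/m3.png",np.hstack([cv2.resize(t["image"][225:275,325:415],(360,200)),cv2.resize(C["v_hold"]["image"],(267,200))]))
```

```text
[ 0.2 -0.3  0.8]
w 0.02754135569200559 15.000444246106781
10.05 [ 0.4402 -0.333   0.0432] [ 1.2 17.9 12.6] 0.02774852803683214
v_hold 12.7
v_lamp 13.6583
{'c': array([0.4549, 0.0158, 0.0445]), 'wh': array([76.7, 76. ]), 'ang': 7.6, 'px': array([287.8, 194.5]), 'n': np.int32(6881)}
{'c': array([ 0.6591, -0.0996,  0.0712]), 'wh': array([43.8, 22.2]), 'ang': 37.1, 'px': array([286. , 217.7]), 'n': np.int32(1538)}
{'c': array([ 0.4391, -0.3321,  0.0538]), 'wh': array([15.4, 23.1]), 'ang': 88.1, 'px': array([395. , 251.5]), 'n': np.int32(62)}
```

View pics/m3.png

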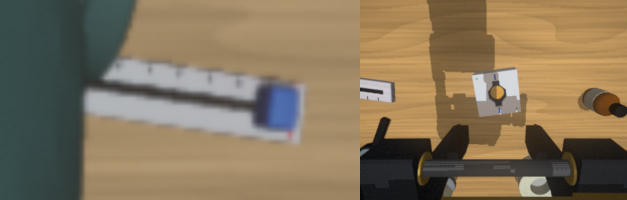

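The dimmer is at its off end: the grip at crop (277,107) covers the red line, it travelled 95 mm, and the stop force was felt. Next I grip the lamp and insert it step by step, watching the force.

Run:
```python
from h import *
from cell import manip,cams
st=manip.state
def pr(t): s=st();print(t,round(s["clock"],2),s["tool_pos"].round(4),s["contact_force"].round(1),s["moment"].round(2),round(s["gripper_width"],4),round(s["grasp_force"],1))
L=[.6600,-.0999];H=[.4552,.0155];ga=np.deg2rad(217.1);ia=np.deg2rad(187.65)
manip.set_gripper(.05,45)
manip.move_pose([*L,.13],down(ga));manip.move_linear([*L,.061],.1);pr("at lamp")
manip.set_gripper(0,45);pr("grip")
manip.move_linear([*L,.15],.15);pr("lift")
manip.move_pose([*H,.15],down(ia));manip.move_linear([*H,.118],.08);manip.dwell(.2);pr("above")
for z in np.arange(.110,.0905,-.004):
    manip.move_linear([*H,z],.04);pr(f"{z:.3f}")
    if abs(st()["contact_force"][2])>12: break
snap(cams,manip,"wrist","ins")
snap(cams,manip,"scene","ins_s")
a=load("ins_s.npz")["image"][180:250,240:330];cv2.imwrite("pics/m4.png",np.hstack([cv2.resize(a,(450,350),interpolation=2)]))
```

```text
at lamp 15.51 [ 0.6605 -0.1     0.0614] [ 1.2 -0.2  0.6] [ 0.08 -0.12 -0.03] 0.0505 0.0
grip 16.04 [ 0.6603 -0.1     0.0615] [-0.4 -0.1  3.7] [ 0.14 -0.09 -0.01] 0.0214 45.0
lift 16.78 [ 0.6592 -0.0998  0.149 ] [-0.8  0.5 -2.1] [ 0.12 -0.1  -0.02] 0.0214 45.0
above 18.47 [0.4558 0.0155 0.1186] [-0.7  0.4 -1.2] [ 0.12 -0.15 -0.03] 0.0215 45.0
0.110 18.82 [0.4547 0.0155 0.1095] [-0.4  0.5 -1.8] [ 0.09 -0.15 -0.02] 0.0217 45.0
0.106 19.07 [0.4549 0.0155 0.1057] [-0.  -0.2 -1.1] [ 0.06 -0.15 -0.09] 0.0217 45.0
0.102 19.32 [0.4549 0.0155 0.1017] [ 0.1 -0.2 -1. ] [ 0.05 -0.19 -0.05] 0.0216 45.0
0.098 19.57 [0.4549 0.0155 0.0976] [ 0.  -0.6 -2. ] [ 0.07 -0.09 -0.03] 0.0217 45.0
0.094 19.82 [0.4558 0.0155 0.0943] [0.4 0.4 1.3] [ 0.07 -0.18 -0.03] 0.022 45.0
```

View pics/m4.png

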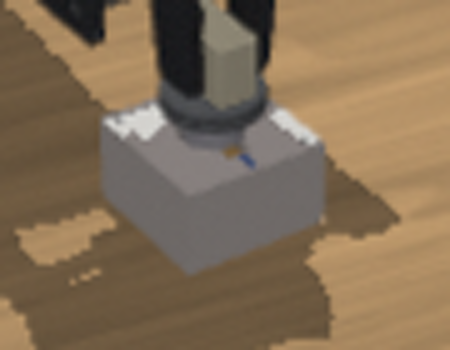

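The stem is in the bore, with the brass lug (233,152) entering the slot beside the blue dash (248,160). The forces are low, so I press to flush and twist.

Run:
```python
from h import *
from cell import manip,cams
st=manip.state
def pr(t): s=st();print(t,round(s["clock"],2),s["tool_pos"].round(4),s["contact_force"].round(1),s["moment"].round(2),round(s["gripper_width"],4),round(s["grasp_force"],1))
H=[.4552,.0155];i=187.65
for z in np.arange(.090,.0765,-.002):
    manip.move_linear([*H,z],.04);pr(f"{z:.4f}")
    f=st()["contact_force"]
    if f[2]>20 or np.hypot(*f[:2])>15: break
manip.dwell(.15);pr("flush?")
ok=st()["tool_pos"][2]<.0825 and np.hypot(*st()["contact_force"][:2])<15
zz=z
if ok:
    for k in range(1,10):
        manip.move_linear([*H,zz],.05,rot=down(np.deg2rad(i-10*k)));pr(f"tw{10*k}")
        s=st()
        if abs(s["moment"][2])>2.5: break
```

```text
0.0900 20.17 [0.4559 0.0155 0.0904] [2.1 0.4 3.9] [ 0.05 -0.34 -0.03] 0.0219 45.0
0.0880 20.42 [0.4559 0.0155 0.0884] [ 0.9 -0.8  5. ] [ 0.03 -0.46  0.01] 0.0218 45.0
0.0860 20.67 [0.456  0.0155 0.0866] [ 1.  -0.   6.3] [ 0.06 -0.38  0.02] 0.0215 45.0
0.0840 20.92 [0.456  0.0155 0.0847] [ 0.8 -1.   6.9] [ 0.04 -0.3  -0.01] 0.0219 45.0
0.0820 21.17 [0.456  0.0155 0.0828] [ 0.6 -0.4  8.3] [ 0.09 -0.2   0.02] 0.0218 45.0
0.0800 21.42 [0.456  0.0155 0.081 ] [-0.6 -0.1  9.5] [ 0.09 -0.13  0.03] 0.0213 45.0
0.0780 21.67 [0.4562 0.0154 0.0804] [-4.5 -0.9 20.9] [0.06 0.65 0.  ] 0.0212 45.0
flush? 21.82 [0.4562 0.0154 0.0804] [-4.3 -0.1 20.7] [0.05 0.62 0.05] 0.0216 45.0
tw10 22.14 [0.4566 0.0154 0.0804] [-3.6 -1.4 18.3] [ 0.07  0.43 -0.12] 0.0218 45.0
tw20 22.47 [0.4568 0.0154 0.0804] [-2.8 -0.2 17.2] [-0.    0.27 -0.12] 0.0219 45.0
tw30 22.79 [0.457  0.0154 0.0804] [-1.4 -1.3 17. ] [-0.04  0.2  -0.09] 0.0216 45.0
tw40 23.12 [0.457  0.0153 0.0803] [-2.6 -1.3 16.6] [-0.14  0.15 -0.17] 0.0217 45.0
tw50 23.44 [0.4569 0.0152 0.0804] [-2.3 -1.9 17.7] [-0.18  0.27 -0.13] 0.0215 45.0
tw60 23.77 [0.4568 0.0151 0.0804] [-2.9 -1.7 17.8] [-0.28  0.33 -0.12] 0.0218 45.0
tw70 24.09 [0.4566 0.0151 0.0804] [-4.  -2.3 18.2] [-0.29  0.46 -0.13] 0.021 45.0
tw80 24.42 [0.4563 0.0151 0.0803] [-5.1 -2.3 19.4] [-0.32  0.62 -0.17] 0.0214 45.0
tw90 24.74 [0.4557 0.0152 0.0804] [-6.4 -1.9 22.4] [-0.31  0.88 -0.02] 0.0217 45.0
```

Run:
```python
from h import *
from cell import manip,cams
st=manip.state
manip.move_linear([.4552,.0155,.078],.05,rot=down(np.deg2rad(187.65-92)));manip.dwell(.5)
s=st();print(s["clock"],s["tool_pos"].round(4),s["contact_force"].round(1),s["moment"].round(2),s["grasp_force"])
e=R.from_rotvec(s["tcp_rot"]).as_matrix();print("yaw",np.degrees(np.arctan2(e[1,0],e[0,0])),"tilt",np.degrees(np.arccos(-e[2,2])))
a=snap(cams,manip,"scene","fin_s");w=snap(cams,manip,"wrist","fin_w")
cv2.imwrite("pics/m5.png",np.hstack([cv2.resize(a["image"][180:250,240:330],(400,311),interpolation=2),cv2.resize(w["image"],(400,311))]))
```

```text
25.4917 [0.4554 0.0153 0.0804] [-6.7 -0.4 23.1] [-0.18  1.13  0.27] 45.05319342948496
yaw 95.72617898419627 tilt 0.05753420039718114
```

View pics/m5.png

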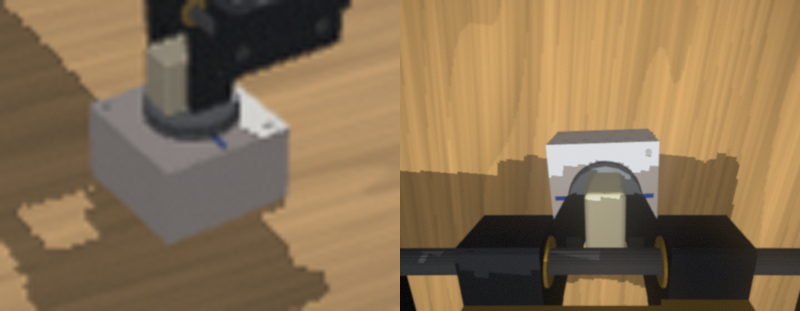

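The collar (190,110) lies flush on the holder, and in the wrist view the diffuser (605,210) stands at a right angle to the blue dashes (562,198)/(645,196). The fingers are still gripping, so I hand in.

```bash
python3 -c "
from cell import order
print(order.close_job())"
```

```text
the job is handed in; nothing more can be done
None
```

The job is handed in at about 25.5 s on the robot clock, with no verdict shown: by my measurements the dimmer is at its off end and the lamp is flush in the holder, turned about 92° clockwise, gripped at 45 N and pressed down with about 23 N.

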